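# Fetch the sanding block from behind the bottle and the can

### The arm

A 7-joint arm with a two-finger parallel gripper is mounted at the origin on a cart in front of the work surface, level with it; the furniture and walls round the work are solid. World frame = base frame: x ahead of the robot, y to its left, z up, the work surface at z = 0. Lengths are in mm, angles in rad, forces in N, time in s.
With the tool pointing down it reaches from about 350 to 900 mm from the base axis. Payload 8.1 kg.
Tool frame: the origin (TCP) lies midway between the tips of the shut fingers; the grasp point (between the pads) lies pinch_z behind it (pinch_z is the distance from the TCP to the grasp point, in mm); x points along the fingers, z is the direction in which the jaws open and shut, and the axes are right-handed (so a half turn about x gives the same grasp; the last joint's range is limited). The gripper opens to 85 mm and grips with 20 to 120 N. Pads are 22 mm wide; open, the fingers measure 114 mm over their backs; the gripper's body (76 mm by 85 mm) begins 54 mm behind the grasp point. The pads swing forward as they close: fully open they stand 13 mm farther back than shut.
Start: joints at [-1.41, 0.434, 0.025, 1.573, -0.012, 1.134, -0.075], TCP at [162.996, 603.385, 231.323] pointing down, gripper open.
Joint ranges: [-2.62, 2.62], [-0.44, 2.09], [-1.27, 1.32], [0.08, 2.57], [-1.32, 4.46], [0.12, 2], [-2.74, 2.74]. Speed limits (rad/s): [2.22, 2.22, 3.01, 3.01, 3.14, 3.14, 3.14].

### API

Orientations are given as a rotation vector (axis times angle).
In Python, from plant import state, snapshot, calibration, hand_in, pinch_z gives the robot as it stands.
- The arm moves only by the tool arm_command, never from a script. Its argument "deltas" is a list of rows, each a list of 7 numbers: the turn, a rotation vector about the tool's x, y, z scaled (see below), then the shift along the tool's x, y, z scaled (see below), then the opening, from 0 (shut) to 1 (fully open). In form: [[rx, ry, rz, x, y, z, fingers], ...]. A call has 1 to 12 rows; each row shifts and turns the commanded pose from where the row before left it, along the tool's axes as they then stand; what a row does not reach is not made up. The controller multiplies each number of a shift by 12 cm and each number of a turn by 4 degrees. A row lasts 1/10 s, in which the tool goes at most 50 mm and 8.59 degrees, less where a joint would pass 70% of its speed; a pose out of reach is approached as far as the arm can. A call with a number of a shift or a turn outside -1 to 1 is refused whole. A call with a gripper value outside its range is refused whole. The fingers move at their own pace and stop on an object; "grip_force" is the grip in N (left out, the last holds). Time passes only in rows, so rows that do not move let the fingers close. It gives the time, the measured TCP pose, the force and the opening at its end, in the units of the state.
- state(): the state, without advancing time (a new reading comes with each control period).
- snapshot(name): name is "scene" or "top" or "wrist"; returns the picture (480x640x3 uint8, blue, green, red); there is no depth.
- calibration(name): a dict with "intrinsics" (3x3 intrinsics, pixels), "world_from_camera" (4x4, takes a point from camera to world coordinates). Camera axes: x right, y up, looking along -z (the intrinsics and any distortion apply to the point x, -y, -z); pixel columns grow to the right and rows downward; lengths in mm; the calibration is good to about 2 mm. The wrist camera is an equidistant fisheye: a pixel r from the principal point sees the ray r / f radians off the axis. A picture is of the moment at which its call begins: read the wrist's pose just before it. calibration takes no time and is no camera call; for the wrist camera it gives the pose at the moment of the call.
- hand_in(): hands the job in, once; it reports no verdict.
The state is a dict: "clock": time; "joint_positions": joint angles; "dq": joint speeds; "effort": joint torques, N m; "eef_pos": TCP position; "ee_rot": TCP orientation; "contact_force": force on the tool from outside, world axes, zero at the start; "moment": the same for the moment, N m; "width": finger opening in mm.
Only numpy, scipy, OpenCV 4.12 (cv2) and the standard library are available. Lean on these libraries where they do the work, as an engineer would, in place of code of your own. Each camera call takes 0.05 s, during which the arm holds its last target. There are 200 camera calls.

### The job

Get the sanding block out from behind the glue bottle and the spray can: first stand both of them aside on the dark mat, then lay the sanding block flat on the middle of the half-disc blank, lengthwise along it. Then stand the bottle and the can back on the supplies board, upright, each on the mark where it stood at the start, and leave it all released. Do not knock the bottle or the can over, and leave the small dark tape roll where it lies.

Things in the scene. Friction and masses are not known exactly. Their poses are not given: they have to be found in the camera images.
- sanding_block: Cork sanding block wrapped in reddish paper, 62 x 115 x 34 mm (x, y, z), about 0.09 kg, loose, lying flat behind the bottle and the can. Origin: centre of its underside; y is its long axis, z up. Can be gripped across the 62 mm (along its x) at mid height once the two containers in front of it are gone; until then they leave no room for a gripper.
- glue_bottle: Tall pale blue glue bottle standing upright, 214 mm high, about 0.27 kg, loose. Body 61 mm in diameter, shoulders narrowing to a round light blue cap of 39 mm diameter that spans 182 to 214 mm above its base (a good place to grip from above, at about 200 mm). Origin: centre of its base, z up.
- spray_can: Spray can standing upright, 189 mm high, about 0.26 kg, loose. Body 65 mm in diameter, topped by an orange cap of about 62 mm diameter from 151 mm up (grip from above at about 155 mm). Origin: centre of its base, z up.
- supplies_board: Fixed plywood board, 210 x 300 mm (x, y), top 12 mm above the bench. Origin: centre of its underside; x points from its open front edge to its back. Lips 10 mm wide reach 26 mm above the bench at its back and both ends. Two flush round dark marks, 80 mm across, are centred at x -50, y +50 and -50 mm: the bottle stands on one, the can on the other (varies). The sanding block lies behind.
- side_mat: Fixed dark rubber mat, 240 x 140 mm (x, y), 3 mm thick, at the left or the right of the board: the side area for the bottle and the can. Origin: centre of its underside; x is its long axis.
- half_blank: Fixed half-disc blank of dark speckled pressed plastic, 98 x 182 mm (x, y), 11 mm thick, lying on the bench at the other side of the board. Origin: centre of its underside, in the middle of both its length and its width; y is its long axis.
- dark_tape: Small dark roll of tape lying flat on the supplies board near its left end, 52 mm in diameter, 19 mm high, loose. A bystander: leave it. Origin: centre of its underside.

How it is judged:
By the outcome, as a careful person would: the job done as asked, in the order asked, and still so for the second after the job is handed in, with the robot touching nothing.
It also fails if it takes over 120 s, if anything falls off the work surface, if the arm or the gripper's body presses on something with over 40 N, if the wrist force passes 120 N, or if a joint passes its speed limit or range.

## Working session

There is one attempt and no reset: what is moved stays moved. The work goes in short steps, Python scripts to look and compute and a tool call to move; the robot and the scene stay as the last step left them, time stands still between calls to the robot, and variables do not carry over. Pictures are saved under pics/ and viewed, about 12 in all and at most 16, crops included, and the job is handed in when it is done.

Besides the shell and the picture viewer there is one more tool, called as a command line: name --pt "numbers of a row" for each row, then --argument value for the rest. arm_command: Moves the arm, as the interface text tells. Its arguments: {"type":"object","properties":{"deltas":{"type":"array"},"grip_force":{"type":"number"}},"required":["deltas"]}

```bash
mkdir -p pics; ls; python3 - <<'E'
from plant import *
import cv2,numpy as np
s=state(); print({k:np.round(v,3) for k,v in s.items()}); print(pinch_z if not callable(pinch_z) else pinch_z())
for n in("scene","top"):
    cv2.imwrite(f"pics/{n}0.png",snapshot(n)); c=calibration(n); print(n,np.round(c["intrinsics"],1).tolist(),np.round(c["world_from_camera"],3).tolist(),c.keys())
E
```

```text
pics
{'clock': np.float64(0.0), 'joint_positions': array([-1.41 ,  0.435,  0.025,  1.574, -0.012,  1.134, -0.075]), 'dq': array([-0.   , -0.001, -0.   ,  0.   ,  0.001,  0.001,  0.001]), 'effort': array([ 1.0000e-03, -6.7047e+01,  1.0250e+00, -3.1621e+01,  1.5000e-02,
        1.3000e-02, -0.0000e+00]), 'eef_pos': array([162.85 , 602.893, 230.535]), 'ee_rot': array([-1.014,  1.324,  1.012]), 'contact_force': array([-0.214,  0.877,  0.754]), 'moment': array([0.057, 0.015, 0.001]), 'width': np.float64(85.232)}
18.700000000000003
scene [[590.4, 0.0, 313.6], [0.0, 590.4, 240.5], [0.0, 0.0, 1.0]] [[0.198, -0.831, 0.519, 1183.715], [0.98, 0.171, -0.101, -112.9], [-0.005, 0.529, 0.849, 1114.085], [0.0, 0.0, 0.0, 1.0]] dict_keys(['intrinsics', 'world_from_camera'])
top [[499.2, 0.0, 323.0], [0.0, 499.2, 242.3], [0.0, 0.0, 1.0]] [[0.095, 0.777, -0.622, -206.387], [-0.995, 0.082, -0.05, -67.446], [0.012, 0.624, 0.782, 964.085], [0.0, 0.0, 0.0, 1.0]] dict_keys(['intrinsics', 'world_from_camera'])
```

View pics/scene0.png

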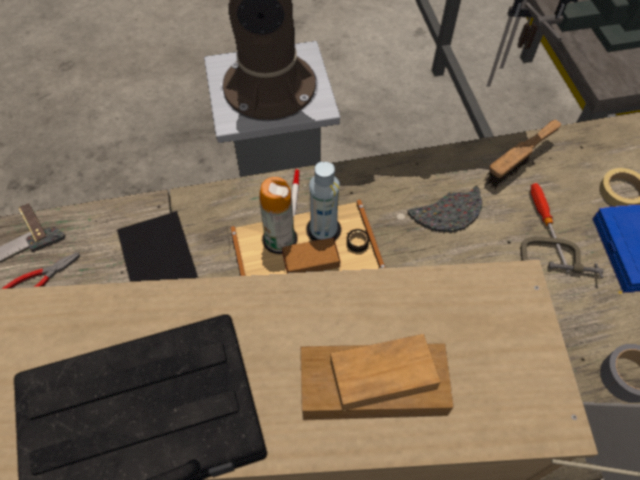

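View pics/top0.png

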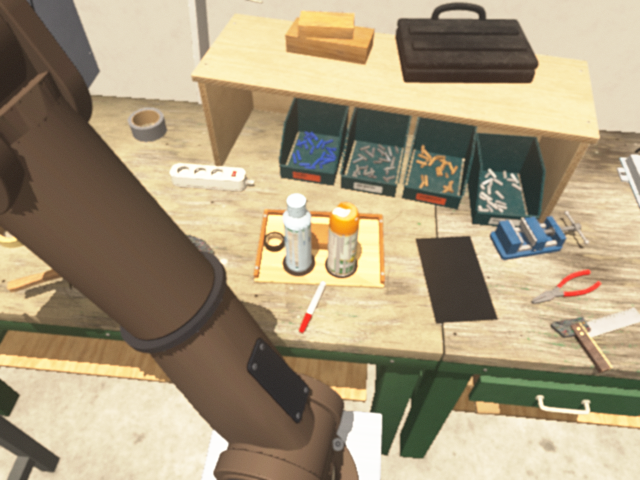

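The scene view shows the can at (277,215) and the bottle at (324,200), with the block behind them at (311,255). The tape is at (357,240), the mat at (157,247) and the blank at (447,212). A shelf overhangs behind the board. In the top view the bottle is at (298,235), the can at (342,240) and the mat at (455,278).

```bash
cat > h.py <<'E'
import cv2,numpy as np
from plant import *
from scipy.spatial.transform import Rotation as R
def ray(n,p,c=None):
    c=c or calibration(n);K=c["intrinsics"];T=np.array(c["world_from_camera"])
    x=(p[0]-K[0][2])/K[0][0];y=(p[1]-K[1][2])/K[1][1]
    if n=="wrist":
        r=np.hypot(x,y);k=np.sin(r)/max(r,1e-9);d=np.array([x*k,-y*k,-np.cos(r)])
    else: d=np.array([x,-y,-1.])
    d=T[:3,:3]@d; return T[:3,3],d/np.linalg.norm(d)
def hit(n,p,z,c=None):
    o,d=ray(n,p,c); return o+d*(z-o[2])/d[2]
def cross(n1,p1,n2,p2):
    (a,u),(b,v)=ray(n1,p1),ray(n2,p2)
    s=np.linalg.lstsq(np.c_[u,-v],b-a,rcond=None)[0]
    P,Q=a+u*s[0],b+v*s[1]; return (P+Q)/2,np.linalg.norm(P-Q)
def big(m,roi=None):
    if roi: k=np.zeros_like(m);k[roi[1]:roi[3],roi[0]:roi[2]]=1;m=m*k
    m=cv2.morphologyEx(m,cv2.MORPH_OPEN,np.ones((3,3)))
    return max(cv2.findContours(m,cv2.RETR_EXTERNAL,cv2.CHAIN_APPROX_NONE)[0],key=cv2.contourArea)
E
python3 - <<'E'
from h import *
np.set_printoptions(precision=1,suppress=True)
S=cv2.imread("pics/scene0.png");T=cv2.imread("pics/top0.png")
print("shelf corner L",*cross("scene",(545,263),"top",(197,78)))
# mat
for n,I,roi in(("scene",S,(110,200,210,280)),("top",T,(400,220,510,335))):
    m=(I.max(2)<50).astype(np.uint8); c=big(m,roi); r=cv2.minAreaRect(np.array([hit(n,p[0],3)[:2] for p in c],np.float32)); print("mat",n,r)
# blank
g=cv2.cvtColor(S,cv2.COLOR_BGR2GRAY);hsv=cv2.cvtColor(S,cv2.COLOR_BGR2HSV)
m=((hsv[...,1]<60)&(g<150)).astype(np.uint8);m=cv2.morphologyEx(m,cv2.MORPH_CLOSE,np.ones((5,5)))
c=big(m,(400,180,490,240)); w=np.array([hit("scene",p[0],11)[:2] for p in c],np.float32)
print("blank px",cv2.boundingRect(c),cv2.minAreaRect(w))
# caps
hT=cv2.cvtColor(T,cv2.COLOR_BGR2HSV)
for n,I,roi in(("scene",hsv,(255,170,300,215)),("top",hT,(325,195,365,240))):
    c=big(((I[...,0]<20)&(I[...,1]>180)&(I[...,2]>100)).astype(np.uint8),roi); print("orange",n,cv2.boundingRect(c))
print("board corners top", [hit("top",p,12)[:2] for p in((255,282),(382,286))], [hit("top",p,26)[:2] for p in((263,211),(383,214))])
print("board scene", hit("scene",(233,228),26)[:2],hit("scene",(361,205),26)[:2])
print("bottle cap", hit("top",(297,199),226),hit("scene",(324,168),226)); print("can cap",hit("top",(345,209),201),hit("scene",(276,183),201))
for n,I in(("S",S[150:290,220:390]),("T",T[185:295,245:395])): cv2.imwrite(f"pics/crop{n}.png",cv2.resize(I,None,fx=4,fy=4,interpolation=cv2.INTER_CUBIC))
E
```

```text
shelf corner L [797.6 328.3 288. ] 22.511068521668214
mat scene ((463.45697021484375, -325.7202453613281), (178.93603515625, 134.6558837890625), 9.888081550598145)Traceback (most recent call last):
  File "<stdin>", line 7, in <module>
  File "h.py", line 20, in big
    return max(cv2.findContours(m,cv2.RETR_EXTERNAL,cv2.CHAIN_APPROX_NONE)[0],key=cv2.contourArea)
ValueError: max() iterable argument is empty
```

```bash
python3 - <<'E'
from h import *
np.set_printoptions(precision=1,suppress=True)
S=cv2.imread("pics/scene0.png");T=cv2.imread("pics/top0.png")
print(T[278,455],T[278,420])
c=big((T.max(2)<75).astype(np.uint8),(405,220,510,335)); print("mat",cv2.minAreaRect(np.array([hit("top",p[0],3)[:2] for p in c],np.float32)))
g=cv2.cvtColor(S,cv2.COLOR_BGR2GRAY);hsv=cv2.cvtColor(S,cv2.COLOR_BGR2HSV)
m=((hsv[...,1]<60)&(g<150)).astype(np.uint8);m=cv2.morphologyEx(m,cv2.MORPH_CLOSE,np.ones((5,5)))
c=big(m,(400,180,490,240)); w=np.array([hit("scene",p[0],11)[:2] for p in c],np.float32)
print("blank px",cv2.boundingRect(c),cv2.minAreaRect(w))
print("board corners top", [hit("top",p,12)[:2] for p in((255,282),(382,286))], [hit("top",p,26)[:2] for p in((263,211),(383,214))])
print("board scene", hit("scene",(233,228),26)[:2],hit("scene",(361,205),26)[:2])
print("bottle cap", hit("top",(297,199),226),hit("scene",(324,168),226)); print("can cap",hit("top",(345,209),201),hit("scene",(276,183),201))
for n,I in(("S",S[150:290,220:390]),("T",T[185:295,245:395])): cv2.imwrite(f"pics/crop{n}.png",cv2.resize(I,None,fx=4,fy=4,interpolation=cv2.INTER_CUBIC))
E
```

```text
[51 61 69] [181 228 242]
mat ((488.53924560546875, -321.3909606933594), (232.24205017089844, 131.6150360107422), 9.203606605529785)
blank px (400, 187, 90, 45) ((499.47491455078125, 326.2169189453125), (97.13011169433594, 211.41448974609375), 13.002985954284668)
board corners top [array([418.9, 137.1]), array([ 437.9, -152.9])] [array([624.6, 152.8]), array([ 646.6, -149.5])]
board scene [ 450.5 -151. ] [447.  139.9]
bottle cap [487.2  42.9 226. ] [483.7  44.7 226. ]
can cap [493.1 -55.6 201. ] [481.5 -49.8 201. ]
```

View pics/cropS.png

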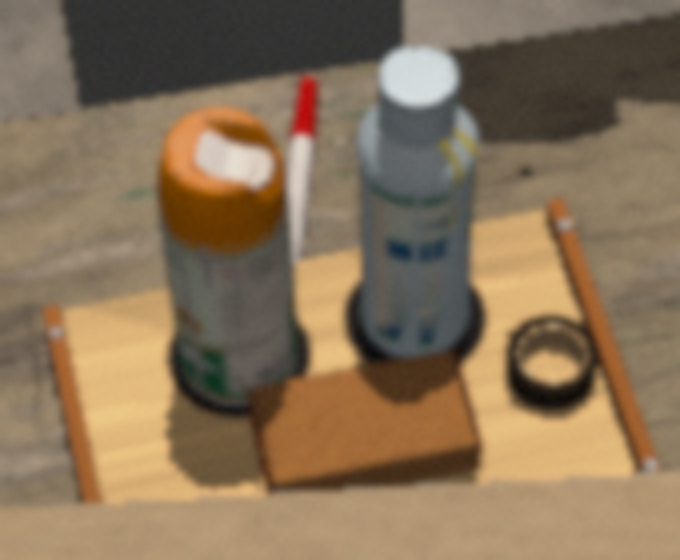

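View pics/cropT.png

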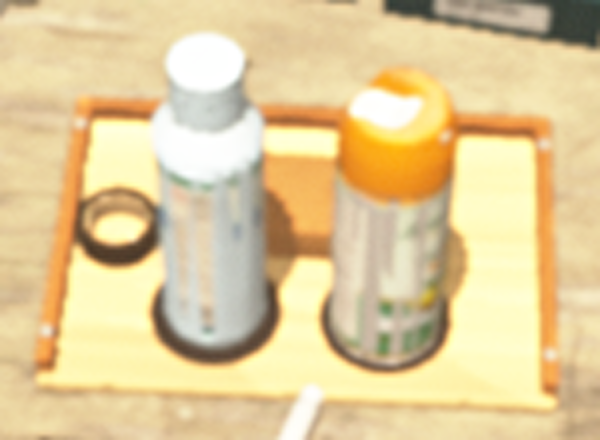

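Top crop: the bottle base is on the left mark at about (216,318) and the can on the right mark at about (385,330). The block is between and behind them, and the tape is at (118,225). The scene crop agrees. Next I work out tool axes and take a wrist look at the blank on the way.

```bash
cat >> h.py <<'E'
def go(target,yaw=0):
    "tool-frame units for a move to target (world mm), plus yaw (deg about world z, + ccw)"
    s=state();M=R.from_rotvec(s["ee_rot"]).as_matrix()
    d=M.T@(np.array(target)-s["eef_pos"]);a=M.T@np.array([0,0,np.radians(1)])
    zj=M[:,2];print("pos",np.round(s["eef_pos"],1),"jaw dir deg",round(np.degrees(np.arctan2(zj[1],zj[0])),1),"down",np.round(M[:,0],3),"w",round(s["width"],1),"F",np.round(s["contact_force"],1),"t",round(s["clock"],2))
    print("shift total",np.round(d/120,3),"turn total",np.round(a*np.degrees(1)*yaw/4,3),"axes y,z world",np.round(M[:,1],2),np.round(M[:,2],2))
E
python3 - <<'E'
from h import *
go((440,330,330))
for n,p in(("top",[(254.5,280.5),(383,286.3)]),): 
    print([np.round(hit(n,q,12)[:2]) for q in p],[np.round(hit(n,q,26)[:2]) for q in((265,209.5),(383.8,214.5))])
print([np.round(hit("scene",q,26)[:2]) for q in((359.3,200),(233,226.8))])
c=calibration("wrist");print(np.round(c["intrinsics"],1).tolist(),np.round(c["world_from_camera"],2).tolist())
E
```

```text
pos [162.9 602.9 230.6] jaw dir deg 74.9 down [-0.    -0.001 -1.   ] w 85.3 F [-0.2  0.4 -0.8] t 0.1
shift total [-0.826 -2.823 -1.595] turn total [-0. -0. -0.] axes y,z world [-0.97  0.26 -0.  ] [ 0.26  0.97 -0.  ]
[array([423., 139.]), array([ 437., -155.])] [array([630., 149.]), array([ 645., -152.])]
[array([433., 139.]), array([ 447., -151.])]
[[371.6, 0.0, 322.8], [0.0, 371.6, 235.9], [0.0, 0.0, 1.0]] [[0.26, -0.92, -0.28, 92.32], [0.97, 0.25, 0.08, 622.93], [-0.0, -0.29, 0.96, 373.18], [0.0, 0.0, 0.0, 1.0]]
```

arm_command --pt "1 0 0 -0.07 0 0 1" --pt "1 0 0 -0.07 0 0 1" --pt "1 0 0 -0.07 0 0 1" --pt "1 0 0 -0.07 0 0 1" --pt "1 0 0 -0.07 0 0 1" --pt "1 0 0 -0.07 0 0 1" --pt "1 0 0 -0.07 0 0 1" --pt "1 0 0 -0.07 0 0 1" --pt "1 0 0 -0.07 0 0 1" --pt "1 0 0 -0.07 0 0 1" --pt "1 0 0 -0.07 0 0 1" --pt "1 0 0 -0.07 0 0 1"

```text
clock: 1.3
eef_pos: [162.9, 603.2, 332.0]
ee_rot: [-0.366, 1.54, 0.365]
contact_force: [-0.2, 0.3, -0.0]
width: 85.2
```

arm_command --pt "1 0 0 0 0 0 1" --pt "1 0 0 0 0 0 1" --pt "1 0 0 0 0 0 1" --pt "1 0 0 0 0 0 1" --pt "1 0 0 0 0 0 1" --pt "1 0 0 0 0 0 1" --pt "0 0 0 0 0 0 1"

```text
clock: 2.0
eef_pos: [162.8, 603.2, 331.6]
ee_rot: [-0.039, 1.571, 0.038]
contact_force: [0.1, 0.6, 0.3]
width: 85.4
```

```bash
python3 -c "
from h import *
go((460,270,330))"
```

```text
pos [162.8 603.2 331.6] jaw dir deg 2.8 down [-0.    -0.001 -1.   ] w 85.4 F [0.1 0.6 0.3] t 2.0
shift total [ 0.016 -2.895  2.337] turn total [-0. -0. -0.] axes y,z world [-0.05  1.   -0.  ] [ 1.    0.05 -0.  ]
```

arm_command --pt "0 0 0 0 -0.24 0.195 1" --pt "0 0 0 0 -0.24 0.195 1" --pt "0 0 0 0 -0.24 0.195 1" --pt "0 0 0 0 -0.24 0.195 1" --pt "0 0 0 0 -0.24 0.195 1" --pt "0 0 0 0 -0.24 0.195 1" --pt "0 0 0 0 -0.24 0.195 1" --pt "0 0 0 0 -0.24 0.195 1" --pt "0 0 0 0 -0.24 0.195 1" --pt "0 0 0 0 -0.24 0.195 1" --pt "0 0 0 0 -0.24 0.195 1" --pt "0 0 0 0 -0.24 0.195 1"

```text
clock: 3.2
eef_pos: [461.5, 271.0, 332.1]
ee_rot: [-0.041, 1.57, 0.042]
contact_force: [0.0, -0.4, -0.9]
width: 85.6
```

```bash
python3 - <<'E'
from h import *
go((484,44,330))
np.save("cal1.npy",calibration("wrist")); cv2.imwrite("pics/w1.png",snapshot("wrist"))
E
```

```text
pos [461.5 271.  332.1] jaw dir deg 3.0 down [-0.  0. -1.] w 85.6 F [ 0.  -0.4 -0.9] t 3.2
shift total [ 0.017 -1.899  0.087] turn total [-0.  0. -0.] axes y,z world [-0.05  1.    0.  ] [ 1.    0.05 -0.  ]
```

View pics/w1.png

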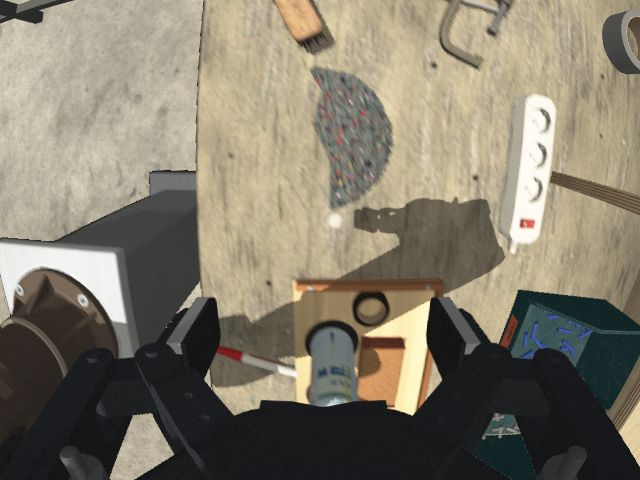

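The wrist view shows the blank with its tips at (313,68) and (330,207) and its arc bulging to (393,140). The flat side faces the robot. The bottle is at (335,360), the tape at (371,307) and the block at (383,375).

```bash
python3 - <<'E'
from h import *
np.set_printoptions(precision=1,suppress=True)
I=cv2.imread("pics/w1.png");cal=np.load("cal1.npy",allow_pickle=True).item()
mk=np.full(I.shape[:2],cv2.GC_BGD,np.uint8);mk[55:220,300:405]=cv2.GC_PR_BGD
poly=np.array([[316,75],[322,130],[333,200],[375,185],[388,140],[370,90]]);cv2.fillPoly(mk,[poly],cv2.GC_PR_FGD)
cv2.grabCut(I,mk,None,np.zeros((1,65)),np.zeros((1,65)),6,cv2.GC_INIT_WITH_MASK)
m=((mk==1)|(mk==3)).astype(np.uint8);c=big(cv2.morphologyEx(m,cv2.MORPH_CLOSE,np.ones((5,5))))
w=np.array([hit("wrist",p[0],11,cal)[:2] for p in c],np.float32)
print(cv2.boundingRect(c),cv2.minAreaRect(w)); np.save("blank.npy",w)
for q in((313,68),(330,207),(393,140),(318,130)): print(hit("wrist",q,11,cal))
print("tape top",hit("wrist",(371,302),31,cal))
J=I.copy();cv2.drawContours(J,[c],-1,(0,255,0),1);cv2.imwrite("pics/b.png",cv2.resize(J[50:230,290:410],None,fx=3,fy=3))
E
```

```text
(312, 68, 81, 142) ((496.8192443847656, 339.63232421875), (95.62689971923828, 178.943115234375), 14.452536582946777)
[441.8 418.6  11. ]
[472.3 244.3  11. ]
[546.  334.9  11. ]
[452. 341.  11.]
tape top [534.2 122.4  31. ]
```

View pics/b.png

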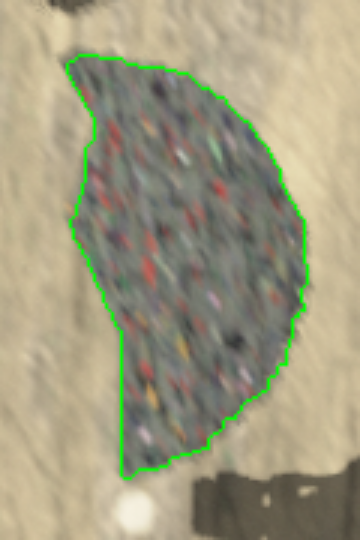

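```bash
python3 - <<'E'
from h import *
w=np.load("blank.npy");
for a in range(6,20,2):
    t=np.radians(a);u=w@np.array([np.cos(t),np.sin(t)]);v=w@np.array([-np.sin(t),np.cos(t)])
    cu,cv_=(u.max()+u.min())/2,(v.max()+v.min())/2
    print(a,np.ptp(u).round(1),np.ptp(v).round(1),"ctr",(cu*np.cos(t)-cv_*np.sin(t)).round(1),(cu*np.sin(t)+cv_*np.cos(t)).round(1))
M=cv2.moments(w.reshape(-1,1,2));print("centroid",M["m10"]/M["m00"],M["m01"]/M["m00"],"axis deg",np.degrees(.5*np.arctan2(2*M["mu11"],M["mu20"]-M["mu02"]))%180-90,"area",M["m00"])
E
```

```text
6 97.5 179.1 ctr 495.9 334.1
8 96.7 179.4 ctr 496.0 335.3
10 96.5 179.5 ctr 496.4 336.6
12 96.2 179.4 ctr 496.6 338.0
14 95.7 179.1 ctr 496.8 339.3
16 98.1 178.5 ctr 495.5 340.3
18 101.1 177.7 ctr 493.7 341.0
centroid 493.49227295467927 337.6504626490615 axis deg 10.715786229189874 area 11711.437643560814
```

arm_command --pt "0 0 0 0 -0.238 0.012 1" --pt "0 0 0 0 -0.238 0.012 1" --pt "0 0 0 0 -0.238 0.012 1" --pt "0 0 0 0 -0.238 0.012 1" --pt "0 0 0 0 -0.238 0.012 1" --pt "0 0 0 0 -0.238 0.012 1" --pt "0 0 0 0 -0.238 0.012 1" --pt "0 0 0 0 -0.238 0.012 1" --pt "0 0 0 0 0 0 1"

```text
clock: 4.15
eef_pos: [483.8, 40.4, 332.4]
ee_rot: [-0.037, 1.57, 0.036]
contact_force: [-0.2, -0.4, 0.4]
width: 85.6
```

```bash
python3 - <<'E'
from h import *
go((485,44,190))
np.save("cal2.npy",calibration("wrist")); cv2.imwrite("pics/w2.png",snapshot("wrist"))
E
```

```text
pos [483.8  40.4 332.4] jaw dir deg 2.7 down [ 0.001 -0.001 -1.   ] w 85.6 F [-0.2 -0.4  0.4] t 4.15
shift total [1.187 0.03  0.01 ] turn total [-0. -0.  0.] axes y,z world [-0.05  1.   -0.  ] [1.   0.05 0.  ]
```

View pics/w2.png

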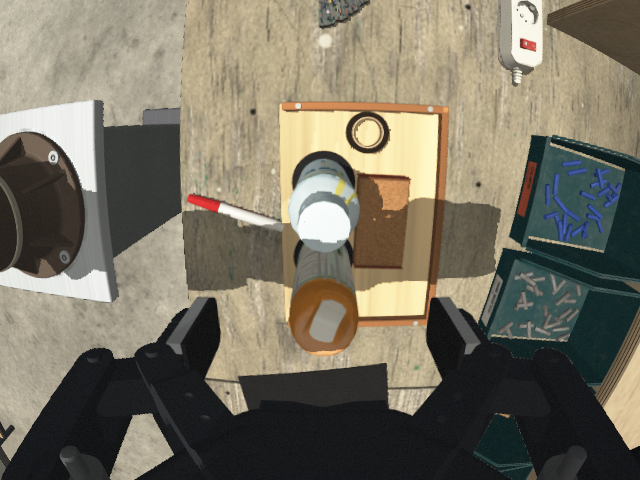

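The wrist view over the board shows the bottle cap at (326,224) and the can cap at (324,315). The block's top runs from (358,175) to (404,268), the tape is at (368,131), and the board's lip corners are at (281,103), (448,107) and (427,326).

```bash
python3 - <<'E'
from h import *
np.set_printoptions(precision=1,suppress=True)
I=cv2.imread("pics/w2.png");cal=np.load("cal2.npy",allow_pickle=True).item()
f=lambda q,z:hit("wrist",q,z,cal)[:2]
hsv=cv2.cvtColor(I,cv2.COLOR_BGR2HSV)
c=big(((I.min(2)>215)).astype(np.uint8),(290,190,365,255));print(cv2.minEnclosingCircle(c)); print("cap",cv2.minEnclosingCircle(np.array([f(p[0],226) for p in c],np.float32)))
c=big(((hsv[...,0]<20)&(hsv[...,1]>170)).astype(np.uint8),(285,275,362,360))
for z in(170,185):print("can z",z,cv2.minEnclosingCircle(np.array([f(p[0],z) for p in c],np.float32)))
print("corners",[f(q,26) for q in((281,103),(448,107),(427,326))])
print("block",[f(q,46) for q in((410,177),(403,268),(362,175),(355,267))],"tape",f((368,131),31))
E
```

```text
((320.2406311035156, 214.80548095703125), 34.76589584350586)
cap ((482.1317138671875, 54.39645767211914), 24.290977478027344)
can z 170 ((488.2352600097656, -52.510528564453125), 35.26431655883789)
can z 185 ((487.86187744140625, -44.290409088134766), 33.52954864501953)
corners [array([429.7, 141.6]), array([633.2, 151.5]), array([ 642.5, -149. ])]
block [array([586.2,  62.3]), array([589.8, -52.7]), array([528.8,  60.9]), array([528.6, -53.6])] tape [534.4 112.5]
```

arm_command --pt "0 0 0 0.2 0.035 0.01 1" --pt "0 0 0 0.25 0 0 1" --pt "0 0 0 0.25 0 0 1" --pt "0 0 0 0.25 0 0 1" --pt "0 0 0 0.16 0 0 1" --pt "0 0 0 0.08 0 0 1" --pt "0 0 0 0 0 0 1"

```text
clock: 4.9
eef_pos: [484.1, 49.7, 188.4]
ee_rot: [-0.041, 1.573, 0.04]
contact_force: [-0.1, -1.0, 0.4]
width: 85.3
```

arm_command --pt "0 0 0 0 0 0 0.3" --pt "0 0 0 0 0 0 0.2" --pt "0 0 0 0 0 0 0.1" --pt "0 0 0 0 0 0 0" --pt "0 0 0 0 0 0 0" --pt "0 0 0 0 0 0 0" --pt "0 0 0 0 0 0 0" --pt "0 0 0 0 0 0 0" --grip_force 45

```text
clock: 5.7
eef_pos: [485.3, 49.1, 190.3]
ee_rot: [-0.039, 1.569, 0.04]
contact_force: [-1.6, -0.8, 6.5]
width: 37.9
```

```bash
python3 - <<'E'
from h import *
go((485,44,245))
cv2.imwrite("pics/w3.png",snapshot("wrist"))
E
```

```text
pos [485.3  49.1 190.3] jaw dir deg 2.9 down [ 0.001  0.001 -1.   ] w 37.9 F [-1.6 -0.8  6.5] t 5.7
shift total [-0.456 -0.042 -0.004] turn total [-0.  0.  0.] axes y,z world [-0.05  1.    0.  ] [1.   0.05 0.  ]
```

arm_command --pt "0 0 0 -0.1 0 0 0" --pt "0 0 0 -0.2 0 0 0" --pt "0 0 0 -0.3 0 0 0" --pt "0 0 0 -0.3 0 0 0" --pt "0 0 0 -0.3 0 0 0" --pt "0 0 0 -0.3 0 0 0" --pt "0 0 0 -0.25 0 0 0" --pt "0 0 0 -0.1 0 0 0" --pt "0 0 0 0 0 0 0"

```text
clock: 6.65
eef_pos: [485.2, 48.8, 412.6]
ee_rot: [-0.039, 1.568, 0.04]
contact_force: [-0.4, -0.2, -2.8]
width: 37.9
```

```bash
python3 - <<'E'
from h import *
go((545,-307,410))
E
```

```text
pos [485.2  48.8 412.6] jaw dir deg 2.9 down [ 0.002  0.001 -1.   ] w 37.9 F [-0.4 -0.2 -2.8] t 6.65
shift total [ 0.02  -2.986  0.349] turn total [-0.  0.  0.] axes y,z world [-0.05  1.    0.  ] [1.   0.05 0.  ]
```

View pics/w3.png

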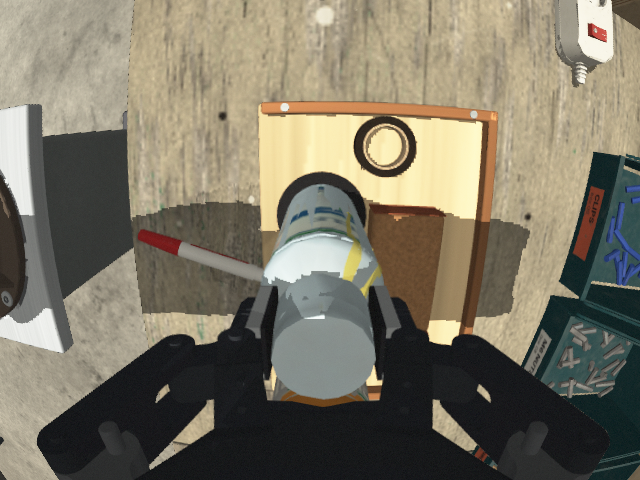

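The grip on the cap looks sound: the cap centre is at (323,340) between the pads, and the bottle is lifted with a 2.8 N load. Next I carry it over the can to the mat's far half.

arm_command --pt "0 0 0 0 -0.1 0.012 0" --pt "0 0 0 0 -0.2 0.023 0" --pt "0 0 0 0 -0.29 0.034 0" --pt "0 0 0 0 -0.3 0.035 0" --pt "0 0 0 0 -0.3 0.035 0" --pt "0 0 0 0 -0.3 0.035 0" --pt "0 0 0 0 -0.3 0.035 0" --pt "0 0 0 0 -0.3 0.035 0" --pt "0 0 0 0 -0.3 0.035 0" --pt "0 0 0 0 -0.3 0.035 0" --pt "0 0 0 0 -0.2 0.023 0" --pt "0 0 0 0 -0.1 0.012 0"

```text
clock: 7.85
eef_pos: [542.9, -310.7, 409.0]
ee_rot: [-0.036, 1.574, 0.036]
contact_force: [-0.5, -0.0, -3.3]
width: 38.1
```

arm_command --pt "0 0 0 0.1 0 0 0" --pt "0 0 0 0.25 0 0 0" --pt "0 0 0 0.3 0 0 0" --pt "0 0 0 0.3 0 0 0" --pt "0 0 0 0.3 0 0 0" --pt "0 0 0 0.2 0 0 0" --pt "0 0 0 0.1 0 0 0" --pt "0 0 0 0 0 0 0"

```text
clock: 8.65
eef_pos: [543.9, -305.3, 223.3]
ee_rot: [-0.039, 1.574, 0.042]
contact_force: [-0.3, -0.1, -2.1]
width: 37.9
```

```bash
python3 - <<'E'
from h import *
go((545,-307,181))
np.save("cal4.npy",calibration("wrist"));cv2.imwrite("pics/w4.png",snapshot("wrist"))
E
```

```text
pos [ 543.9 -305.3  223.3] jaw dir deg 3.0 down [-0.003  0.002 -1.   ] w 37.9 F [-0.3 -0.1 -2.1] t 8.65
shift total [ 0.352 -0.015  0.01 ] turn total [-0.  0. -0.] axes y,z world [-0.05  1.    0.  ] [ 1.    0.05 -0.  ]
```

View pics/w4.png

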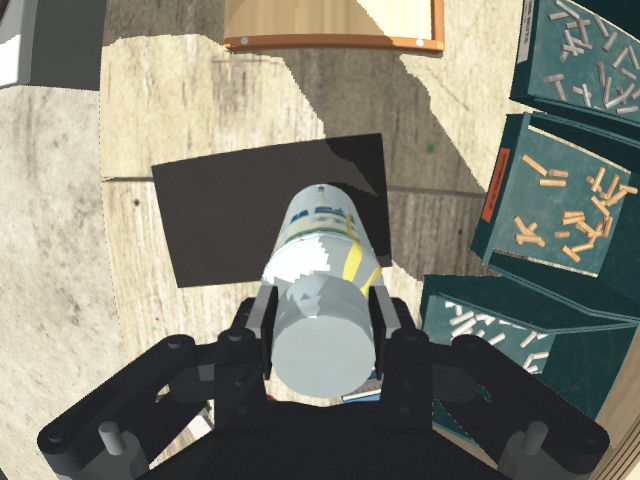

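The bottle hangs over the mat's far half. The mat corners are at (152,165), (382,133), (390,265) and (178,287), and I check the mat pose from those.

```bash
python3 - <<'E'
from h import *
cal=np.load("cal4.npy",allow_pickle=True).item()
c=np.array([hit("wrist",q,3,cal)[:2] for q in((152,165),(382,133),(390,265),(178,287))],np.float32);print(c.round(1).tolist(),cv2.minAreaRect(c))
E
```

```text
[[362.20001220703125, -272.0], [597.2999877929688, -232.89999389648438], [617.7999877929688, -368.5], [384.5, -409.20001220703125]] ((490.86627197265625, -321.02423095703125), (238.85818481445312, 138.93165588378906), 9.458813667297363)
```

arm_command --pt "0 0 0 0.1 0 0 0" --pt "0 0 0 0.13 0 0 0" --pt "0 0 0 0.08 0 0 0" --pt "0 0 0 0.03 0 0 0" --pt "0 0 0 0 0 0 0"

```text
clock: 9.2
eef_pos: [544.6, -307.3, 184.4]
ee_rot: [-0.039, 1.571, 0.04]
contact_force: [-0.1, 0.7, -3.0]
width: 37.9
```

```bash
python3 -c "
from h import *
go((545,-307,181))"
```

```text
pos [ 544.6 -307.3  184.4] jaw dir deg 2.9 down [-0.  0. -1.] w 37.9 F [-0.1  0.7 -3. ] t 9.2
shift total [0.028 0.002 0.003] turn total [-0.  0. -0.] axes y,z world [-0.05  1.    0.  ] [ 1.    0.05 -0.  ]
```

arm_command --pt "0 0 0 0.012 0 0 0" --pt "0 0 0 0.012 0 0 0" --pt "0 0 0 0 0 0 0"

```text
clock: 9.5
eef_pos: [544.8, -307.3, 181.8]
ee_rot: [-0.04, 1.57, 0.039]
contact_force: [-1.0, -0.2, -3.5]
width: 38.0
```

arm_command --pt "0 0 0 0.008 0 0 0" --pt "0 0 0 0 0 0 0"

```text
clock: 9.7
eef_pos: [544.9, -307.7, 181.4]
ee_rot: [-0.04, 1.569, 0.039]
contact_force: [-1.6, 0.3, 3.5]
width: 37.8
```

arm_command --pt "0 0 0 0 0 0 0.5" --pt "0 0 0 0 0 0 0.7" --pt "0 0 0 0 0 0 1" --pt "0 0 0 0 0 0 1" --pt "0 0 0 0 0 0 1" --pt "0 0 0 -0.1 0 0 1" --pt "0 0 0 -0.3 0 0 1" --pt "0 0 0 -0.3 0 0 1" --pt "0 0 0 -0.3 0 0 1" --pt "0 0 0 0 0 0 1"

```text
clock: 10.7
eef_pos: [546.1, -309.4, 306.7]
ee_rot: [-0.042, 1.563, 0.036]
contact_force: [0.4, -0.9, -0.3]
width: 85.3
```

```bash
python3 -c "
from h import *
go((488,-56,300))"
```

```text
pos [ 546.1 -309.4  306.7] jaw dir deg 2.8 down [ 0.007 -0.004 -1.   ] w 85.3 F [ 0.4 -0.9 -0.3] t 10.7
shift total [ 0.044  2.133 -0.379] turn total [-0. -0.  0.] axes y,z world [-0.05  1.   -0.  ] [1.   0.05 0.01]
```

arm_command --pt "0 0 0 0 0.12 -0.022 1" --pt "0 0 0 0 0.24 -0.043 1" --pt "0 0 0 0 0.3 -0.053 1" --pt "0 0 0 0 0.3 -0.053 1" --pt "0 0 0 0 0.3 -0.053 1" --pt "0 0 0 0 0.3 -0.053 1" --pt "0 0 0 0 0.3 -0.053 1" --pt "0 0 0 0 0.2 -0.036 1" --pt "0 0 0 0 0.07 -0.013 1" --pt "0 0 0 0 0 0 1"

```text
clock: 11.7
eef_pos: [486.3, -53.4, 300.9]
ee_rot: [-0.041, 1.57, 0.042]
contact_force: [0.2, -0.2, -0.1]
width: 85.4
```

```bash
python3 - <<'E'
from h import *
go((488,-55,142))
np.save("cal5.npy",calibration("wrist"));cv2.imwrite("pics/w5.png",snapshot("wrist"))
E
```

```text
pos [486.3 -53.4 300.9] jaw dir deg 3.0 down [ 0.     0.001 -1.   ] w 85.4 F [ 0.2 -0.2 -0.1] t 11.7
shift total [ 1.324 -0.015  0.013] turn total [-0.  0.  0.] axes y,z world [-0.05  1.    0.  ] [1.   0.05 0.  ]
```

View pics/w5.png

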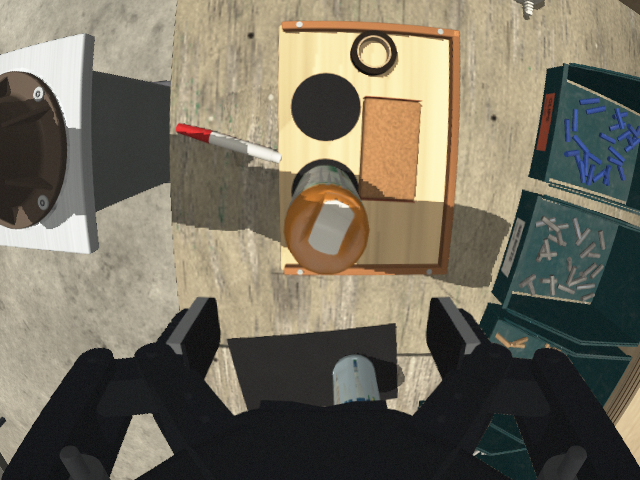

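The bottle stands on the mat, its mark is bare at (325,106), the block's top corners are at (365,97), (422,100), (417,200) and (362,198), and the can cap is at (327,225).

```bash
python3 - <<'E'
from h import *
np.set_printoptions(precision=1,suppress=True)
I=cv2.imread("pics/w5.png");cal=np.load("cal5.npy",allow_pickle=True).item()
f=lambda q,z:hit("wrist",q,z,cal)[:2]; hsv=cv2.cvtColor(I,cv2.COLOR_BGR2HSV)
c=big((I.max(2)<60).astype(np.uint8),(285,65,362,145));print("mark",cv2.minAreaRect(np.array([f(p[0],12) for p in c],np.float32)))
c=big(((hsv[...,1]>90)&(hsv[...,2]>110)&(hsv[...,0]<15)).astype(np.uint8),(357,90,428,206));print("block",cv2.minAreaRect(np.array([f(p[0],46) for p in c],np.float32)))
print("block corners",np.array([f(q,46) for q in((365,97),(422,100),(417,200),(362,198))]))
c=big(((hsv[...,0]<20)&(hsv[...,1]>150)).astype(np.uint8),(275,180,375,275))
for z in(165,180):print("can",z,cv2.minEnclosingCircle(np.array([f(p[0],z) for p in c],np.float32)))
E
```

```text
mark ((484.5331726074219, 44.944358825683594), (76.59758758544922, 75.92237854003906), 3.138352394104004)
block ((571.0258178710938, 36.733154296875), (31.340261459350586, 28.18834114074707), 66.13601684570312)
block corners [[525.3  55.9]
 [587.3  58.7]
 [591.4 -51.8]
 [529.5 -53.6]]
can 165 ((490.1708679199219, -56.89842224121094), 34.92673110961914)
can 180 ((489.7701110839844, -52.72971725463867), 33.0459098815918)
```

arm_command --pt "0 0 0 0.1 -0.012 0.02 1" --pt "0 0 0 0.25 0 0 1" --pt "0 0 0 0.28 0 0 1" --pt "0 0 0 0.28 0 0 1" --pt "0 0 0 0.25 0 0 1" --pt "0 0 0 0.12 0 0 1" --pt "0 0 0 0.04 0 0 1" --pt "0 0 0 0 0 0 1"

```text
clock: 12.55
eef_pos: [488.5, -57.1, 141.5]
ee_rot: [-0.039, 1.572, 0.037]
contact_force: [0.3, -0.9, 0.5]
width: 85.3
```

arm_command --pt "0 0 0 0 0 0 0.7" --pt "0 0 0 0 0 0 0.6" --pt "0 0 0 0 0 0 0.5" --pt "0 0 0 0 0 0 0.3" --pt "0 0 0 0 0 0 0" --pt "0 0 0 0 0 0 0" --pt "0 0 0 0 0 0 0" --pt "0 0 0 0 0 0 0" --grip_force 45

```text
clock: 13.35
eef_pos: [489.5, -56.0, 143.7]
ee_rot: [-0.039, 1.568, 0.04]
contact_force: [-1.9, -1.6, 8.2]
width: 62.5
```

```bash
python3 - <<'E'
from h import *
go((438,-330,230))
E
```

```text
pos [489.5 -56.  143.7] jaw dir deg 2.9 down [ 0.002  0.    -1.   ] w 62.5 F [-1.9 -1.6  8.2] t 13.35
shift total [-0.721 -2.259 -0.542] turn total [-0.  0.  0.] axes y,z world [-0.05  1.    0.  ] [1.   0.05 0.  ]
```

arm_command --pt "0 0 0 -0.08 0 0 0" --pt "0 0 0 -0.2 0 0 0" --pt "0 0 0 -0.2 0 0 0" --pt "0 0 0 -0.06 -0.05 -0.012 0" --pt "0 0 0 0 -0.2 -0.05 0" --pt "0 0 0 0 -0.3 -0.076 0" --pt "0 0 0 0 -0.35 -0.088 0" --pt "0 0 0 0 -0.35 -0.088 0" --pt "0 0 0 0 -0.35 -0.088 0" --pt "0 0 0 0 -0.35 -0.088 0" --pt "0 0 0 0 -0.2 -0.05 0" --pt "0 0 0 0 -0.1 -0.025 0"

```text
clock: 14.55
eef_pos: [433.0, -331.8, 207.1]
ee_rot: [-0.037, 1.571, 0.036]
contact_force: [0.2, 0.6, -3.1]
width: 62.2
```

arm_command --pt "0 0 0 0 0 0 0" --pt "0 0 0 0 0 0 0"

```text
clock: 14.75
eef_pos: [434.9, -327.4, 206.7]
ee_rot: [-0.039, 1.571, 0.041]
contact_force: [0.7, -0.1, -2.2]
width: 62.3
```

```bash
python3 - <<'E'
from h import *
go((435,-330,134.7))
E
```

```text
pos [ 434.9 -327.4  206.7] jaw dir deg 2.9 down [-0.     0.001 -1.   ] w 62.3 F [ 0.7 -0.1 -2.2] t 14.75
shift total [ 0.6   -0.022 -0.   ] turn total [-0.  0. -0.] axes y,z world [-0.05  1.    0.  ] [ 1.    0.05 -0.  ]
```

arm_command --pt "0 0 0 0.1 -0.02 0 0" --pt "0 0 0 0.2 0 0 0" --pt "0 0 0 0.17 0 0 0" --pt "0 0 0 0.08 0 0 0" --pt "0 0 0 0.03 0 0 0" --pt "0 0 0 0 0 0 0"

```text
clock: 15.35
eef_pos: [435.0, -330.6, 137.2]
ee_rot: [-0.04, 1.571, 0.04]
contact_force: [-0.2, -0.1, -2.9]
width: 62.2
```

arm_command --pt "0 0 0 0.01 0 0 0" --pt "0 0 0 0 0 0 0"

```text
clock: 15.55
eef_pos: [435.2, -331.3, 136.9]
ee_rot: [-0.04, 1.569, 0.039]
contact_force: [-0.2, 0.5, -3.1]
width: 61.9
```

arm_command --pt "0 0 0 0.015 0 0 0" --pt "0 0 0 0 0 0 0"

```text
clock: 15.75
eef_pos: [435.1, -331.3, 134.8]
ee_rot: [-0.04, 1.569, 0.039]
contact_force: [0.5, 0.9, -1.6]
width: 62.3
```

arm_command --pt "0 0 0 0.008 0 0 0" --pt "0 0 0 0 0 0 0"

```text
clock: 15.95
eef_pos: [435.2, -331.8, 134.8]
ee_rot: [-0.04, 1.569, 0.039]
contact_force: [-3.4, 2.0, 11.2]
width: 62.6
```

Contact. Release and lift.

arm_command --pt "0 0 0 0 0 0 0.85" --pt "0 0 0 0 0 0 1" --pt "0 0 0 0 0 0 1" --pt "0 0 0 0 0 0 1" --pt "0 0 0 -0.1 0 0 1" --pt "0 0 0 -0.25 0 0 1" --pt "0 0 0 -0.3 0 0 1" --pt "0 0 0 -0.3 0 0 1" --pt "0 0 0 0 0 0 1"

```text
clock: 16.85
eef_pos: [436.4, -333.3, 252.7]
ee_rot: [-0.042, 1.564, 0.036]
contact_force: [-0.4, -0.9, -0.7]
width: 85.5
```

```bash
python3 - <<'E'
from h import *
go((558.5,2,240))
E
```

```text
pos [ 436.4 -333.3  252.7] jaw dir deg 2.8 down [ 0.007 -0.004 -1.   ] w 85.5 F [-0.4 -0.9 -0.7] t 16.85
shift total [0.102 2.741 1.154] turn total [-0. -0.  0.] axes y,z world [-0.05  1.   -0.  ] [1.   0.05 0.01]
```

arm_command --pt "0 0 0 0 0.15 0.063 1" --pt "0 0 0 0 0.3 0.126 1" --pt "0 0 0 0 0.3 0.126 1" --pt "0 0 0 0 0.3 0.126 1" --pt "0 0 0 0 0.3 0.126 1" --pt "0 0 0 0 0.3 0.126 1" --pt "0 0 0 0 0.3 0.126 1" --pt "0 0 0 0 0.3 0.126 1" --pt "0 0 0 0 0.24 0.1 1" --pt "0 0 0 0 0.17 0.073 1" --pt "0 0 0 0 0.08 0.036 1" --pt "0 0 0 0 0 0 1"

```text
clock: 18.05
eef_pos: [556.8, 5.4, 247.4]
ee_rot: [-0.041, 1.571, 0.041]
contact_force: [0.6, -0.1, -0.3]
width: 85.7
```

```bash
python3 - <<'E'
from h import *
np.set_printoptions(precision=1,suppress=True)
go((558.5,2,6))
cal=calibration("wrist");I=snapshot("wrist");cv2.imwrite("pics/w6.png",I)
E
```

```text
pos [556.8   5.4 247.4] jaw dir deg 3.0 down [-0. -0. -1.] w 85.7 F [ 0.6 -0.1 -0.3] t 18.05
shift total [ 2. -0.  0.] turn total [-0. -0. -0.] axes y,z world [-0.1  1.  -0. ] [ 1.   0.1 -0. ]
```

View pics/w6.png

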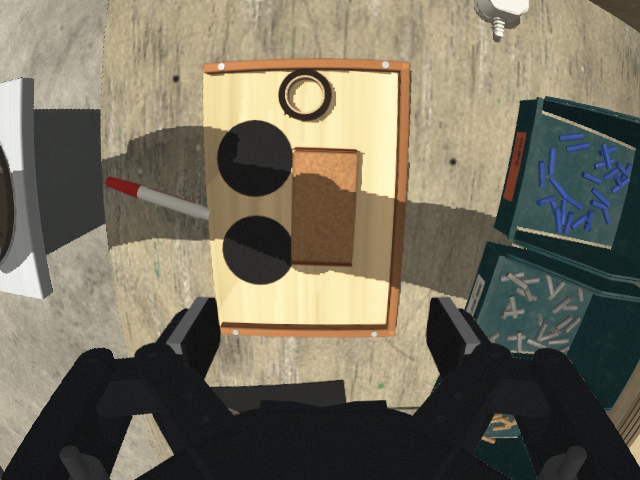

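The board is clear. The two empty marks are at (255,158) and (258,249), and the block at (325,208) lies centred between the jaws. Descend.

arm_command --pt "0 0 0 0.15 -0.029 0.013 1" --pt "0 0 0 0.3 0 0 1" --pt "0 0 0 0.35 0 0 1" --pt "0 0 0 0.35 0 0 1" --pt "0 0 0 0.3 0 0 1" --pt "0 0 0 0.2 0 0 1" --pt "0 0 0 0.1 0 0 1" --pt "0 0 0 0.06 0 0 1" --pt "0 0 0 0 0 0 1"

```text
clock: 19.0
eef_pos: [558.4, 0.0, 30.5]
ee_rot: [-0.039, 1.57, 0.038]
contact_force: [0.3, 0.8, 0.8]
width: 85.6
```

```bash
python3 - <<'E'
from h import *
go((558.5,2,8))
E
```

```text
pos [558.4   0.   30.5] jaw dir deg 2.8 down [ 0. -0. -1.] w 85.6 F [0.3 0.8 0.8] t 19.0
shift total [0.188 0.016 0.001] turn total [-0. -0.  0.] axes y,z world [-0.05  1.   -0.  ] [1.   0.05 0.  ]
```

arm_command --pt "0 0 0 0.09 0.016 0 1" --pt "0 0 0 0.06 0 0 1" --pt "0 0 0 0.03 0 0 1" --pt "0 0 0 0 0 0 1"

```text
clock: 19.4
eef_pos: [558.0, 2.9, 8.3]
ee_rot: [-0.04, 1.571, 0.04]
contact_force: [-0.6, -1.0, 0.4]
width: 85.2
```

arm_command --pt "0 0 0 0 0 0 0.8" --pt "0 0 0 0 0 0 0.7" --pt "0 0 0 0 0 0 0.6" --pt "0 0 0 0 0 0 0.4" --pt "0 0 0 0 0 0 0" --pt "0 0 0 0 0 0 0" --pt "0 0 0 0 0 0 0" --pt "0 0 0 0 0 0 0" --grip_force 40

```text
clock: 20.2
eef_pos: [558.5, 2.8, 9.3]
ee_rot: [-0.039, 1.57, 0.04]
contact_force: [-0.6, -0.1, 5.9]
width: 61.6
```

```bash
python3 - <<'E'
from h import *
go((496.5,337,100),8.4)
E
```

```text
pos [558.5   2.8   9.3] jaw dir deg 2.9 down [ 0.001  0.    -1.   ] w 61.6 F [-0.6 -0.1  5.9] t 20.2
shift total [-0.756  2.808 -0.376] turn total [-2.1e+00  0.0e+00  2.0e-03] axes y,z world [-0.05  1.    0.  ] [1.   0.05 0.  ]
```

arm_command --pt "0 0 0 -0.1 0 0 0" --pt "0 0 0 -0.3 0 0 0" --pt "0 0 0 -0.3 0 0 0" --pt "0 0 0 -0.2 0 0 0" --pt "0 0 0 0 0 0 0"

```text
clock: 20.7
eef_pos: [560.4, 2.5, 120.6]
ee_rot: [-0.039, 1.564, 0.04]
contact_force: [0.5, 0.4, -1.1]
width: 61.2
```

arm_command --pt "0 0 0 0 0.1 -0.013 0" --pt "0 0 0 0 0.2 -0.027 0" --pt "0 0 0 0 0.3 -0.04 0" --pt "0 0 0 0 0.33 -0.044 0" --pt "0 0 0 0 0.33 -0.044 0" --pt "0 0 0 0 0.33 -0.044 0" --pt "0 0 0 0 0.33 -0.044 0" --pt "0 0 0 0 0.33 -0.044 0" --pt "0 0 0 0 0.3 -0.04 0" --pt "0 0 0 0 0.2 -0.027 0" --pt "-0.9 0 0 0 0 0 0" --pt "-1 0 0 0 0 0 0"

```text
clock: 21.9
eef_pos: [495.4, 331.9, 115.0]
ee_rot: [-0.149, 1.568, 0.147]
contact_force: [-0.1, 0.2, -0.4]
width: 61.7
```

arm_command --pt "0 0 0 0 0 0 0" --pt "0 0 0 0 0 0 0"

```text
clock: 22.1
eef_pos: [496.8, 330.2, 115.9]
ee_rot: [-0.143, 1.568, 0.142]
contact_force: [0.6, 0.4, -0.7]
width: 61.6
```

```bash
python3 - <<'E'
from h import *
go((496.5,337,8))
np.save("cal7.npy",calibration("wrist"));cv2.imwrite("pics/w7.png",snapshot("wrist"))
E
```

```text
pos [496.8 330.2 115.9] jaw dir deg 10.4 down [-0.001 -0.001 -1.   ] w 61.6 F [ 0.6  0.4 -0.7] t 22.1
shift total [0.899 0.056 0.009] turn total [-0. -0. -0.] axes y,z world [-0.18  0.98 -0.  ] [ 0.98  0.18 -0.  ]
```

View pics/w7.png

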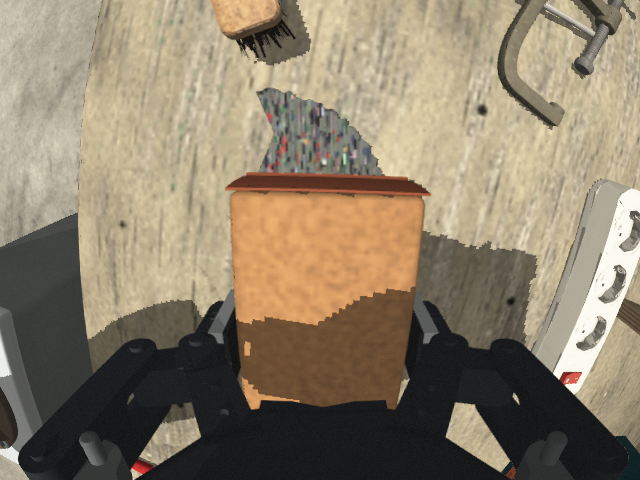

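The block is held level and square, spanning columns 232–425, above the blank, whose left tip is at (262,92). Shift 7 mm along it and lower.

arm_command --pt "0 0 0 0.1 0.058 0.0 0" --pt "0 0 0 0.25 0 0 0" --pt "0 0 0 0.25 0 0 0" --pt "0 0 0 0.15 0 0 0" --pt "0 0 0 0.06 0 0 0" --pt "0 0 0 0.03 0 0 0" --pt "0 0 0 0 0 0 0" --pt "0 0 0 0 0 0 0"

```text
clock: 22.95
eef_pos: [497.0, 337.4, 16.7]
ee_rot: [-0.143, 1.565, 0.144]
contact_force: [0.3, -1.1, -1.0]
width: 61.6
```

```bash
python3 - <<'E'
from h import *
go((496.5,337.5,8.3))
E
```

```text
pos [497.  337.4  16.7] jaw dir deg 10.5 down [ 0.001  0.001 -1.   ] w 61.6 F [ 0.3 -1.1 -1. ] t 22.95
shift total [ 0.07   0.001 -0.004] turn total [-0.  0.  0.] axes y,z world [-0.18  0.98  0.  ] [0.98 0.18 0.  ]
```

arm_command --pt "0 0 0 0.035 0 0 0" --pt "0 0 0 0.02 0 0 0" --pt "0 0 0 0.01 0 0 0" --pt "0 0 0 0 0 0 0"

```text
clock: 23.35
eef_pos: [496.4, 337.1, 8.3]
ee_rot: [-0.143, 1.566, 0.144]
contact_force: [-1.0, -0.6, 2.3]
width: 61.8
```

arm_command --pt "0 0 0 0.01 0 0 0" --pt "0 0 0 0 0 0 0"

```text
clock: 23.55
eef_pos: [496.4, 337.1, 8.2]
ee_rot: [-0.143, 1.566, 0.144]
contact_force: [-5.7, -3.0, 17.0]
width: 61.6
```

Seated (17 N). I open, rise and look.

arm_command --pt "0 0 0 -0.008 0 0 0.85" --pt "0 0 0 0 0 0 1" --pt "0 0 0 0 0 0 1" --pt "0 0 0 0 0 0 1" --pt "0 0 0 -0.15 0 0 1" --pt "0 0 0 -0.35 0 0 1" --pt "0 0 0 -0.35 0 0 1" --pt "0 0 0 -0.35 0 0 1" --pt "0 0 0 -0.35 0 0 1" --pt "0 0 0 -0.35 0 0 1" --pt "0 0 0 -0.15 0 0 1" --pt "0 0 0 0 0 0 1"

```text
clock: 24.75
eef_pos: [497.9, 337.6, 256.9]
ee_rot: [-0.141, 1.562, 0.146]
contact_force: [-0.4, 0.3, -0.4]
width: 85.6
```

```bash
python3 - <<'E'
from h import *
go((435.5,-331,260),-7.6)
np.save("cal8.npy",calibration("wrist"));cv2.imwrite("pics/w8.png",snapshot("wrist"))
E
```

```text
pos [497.9 337.6 256.9] jaw dir deg 10.5 down [ 0.004  0.004 -1.   ] w 85.6 F [-0.4  0.3 -0.4] t 24.75
shift total [-0.047 -5.384 -1.524] turn total [ 1.9   -0.005 -0.009] axes y,z world [-0.18  0.98  0.  ] [0.98 0.18 0.  ]
```

View pics/w8.png

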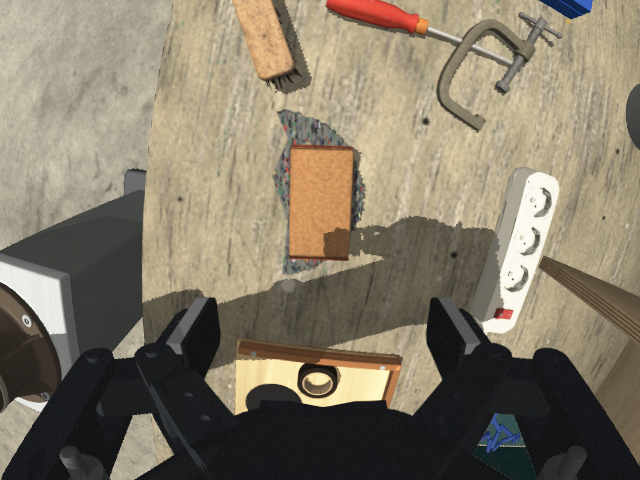

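The block lies on the blank with top corners at (291,145), (354,147), (349,259) and (290,258). The blank tips are at (282,110) and (286,273).

```bash
python3 - <<'E'
from h import *
cal=np.load("cal8.npy",allow_pickle=True).item()
b=np.array([hit("wrist",q,45,cal)[:2] for q in((291,145),(354,147),(349,259),(290,258))]);print(b.round(1).tolist(),b.mean(0).round(1),cv2.minAreaRect(b.astype(np.float32)))
print([hit("wrist",q,11,cal)[:2].round(1) for q in((282,110),(286,273),(364,185),(275,180))])
go((435.5,-331,260),-7.6)
E
```

```text
[[458.9, 389.1], [518.0, 398.0], [535.7, 286.8], [476.4, 277.0]] [497.3 337.7] ((497.34027099609375, 337.6446838378906), (60.06521987915039, 113.42755126953125), 8.851092338562012)
[array([440.9, 421.7]), array([473.9, 245.5]), array([539.6, 359.4]), array([446. , 347.7])]
pos [496.9 337.3 254.9] jaw dir deg 10.5 down [ 0.002  0.002 -1.   ] w 85.4 F [ 0.  -0.1 -0.8] t 24.8
shift total [-0.053 -5.383 -1.517] turn total [ 1.9   -0.003 -0.004] axes y,z world [-0.18  0.98  0.  ] [0.98 0.18 0.  ]
```

Block placed within about 1 mm of the blank's middle. Next the bottle, since that leaves a free way past the can.

arm_command --pt "0.95 0 0 -0.04 0 0 1" --pt "0.95 0 0 -0.04 0 0 1" --pt "0 0 0 0 -0.15 0.004 1" --pt "0 0 0 0 -0.3 0.007 1" --pt "0 0 0 0 -0.34 0.008 1" --pt "0 0 0 0 -0.34 0.008 1" --pt "0 0 0 0 -0.34 0.008 1" --pt "0 0 0 0 -0.34 0.008 1" --pt "0 0 0 0 -0.34 0.008 1" --pt "0 0 0 0 -0.34 0.008 1" --pt "0 0 0 0 -0.34 0.008 1" --pt "0 0 0 0 -0.34 0.008 1"

```text
clock: 26.0
eef_pos: [523.1, -45.0, 262.4]
ee_rot: [-0.04, 1.572, 0.04]
contact_force: [-0.2, 0.4, -0.4]
width: 85.4
```

arm_command --pt "0 0 0 0 -0.34 0.008 1" --pt "0 0 0 0 -0.34 0.008 1" --pt "0 0 0 0 -0.34 0.008 1" --pt "0 0 0 0 -0.34 0.008 1" --pt "0 0 0 0 -0.34 0.008 1" --pt "0 0 0 0 -0.3 0.007 1" --pt "0 0 0 0 -0.15 0.004 1" --pt "0 0 0 0 0 0 1" --pt "0 0 0 0 0 0 1"

```text
clock: 26.9
eef_pos: [542.3, -300.2, 262.3]
ee_rot: [-0.038, 1.572, 0.04]
contact_force: [0.3, 0.2, -0.2]
width: 85.6
```

```bash
python3 - <<'E'
from h import *
go((544.9,-307.7,181.4))
E
```

```text
pos [ 542.3 -300.2  262.3] jaw dir deg 2.8 down [-0.002  0.001 -1.   ] w 85.6 F [ 0.3  0.2 -0.2] t 26.9
shift total [ 0.674 -0.064  0.02 ] turn total [-0.  0. -0.] axes y,z world [-0.05  1.    0.  ] [ 1.    0.05 -0.  ]
```

arm_command --pt "0 0 0 0 -0.064 0.02 1" --pt "0 0 0 0.12 0 0 1" --pt "0 0 0 0.2 0 0 1" --pt "0 0 0 0.2 0 0 1" --pt "0 0 0 0.1 0 0 1" --pt "0 0 0 0.05 0 0 1" --pt "0 0 0 0 0 0 1"

```text
clock: 27.6
eef_pos: [546.3, -306.9, 182.5]
ee_rot: [-0.04, 1.571, 0.04]
contact_force: [-0.2, 0.3, 0.1]
width: 85.5
```

```bash
python3 - <<'E'
from h import *
go((544.9,-307.7,181.4))
E
```

```text
pos [ 546.3 -306.9  182.5] jaw dir deg 2.9 down [-0.001  0.    -1.   ] w 85.5 F [-0.2  0.3  0.1] t 27.6
shift total [ 0.009 -0.006 -0.012] turn total [-0.  0. -0.] axes y,z world [-0.05  1.    0.  ] [ 1.    0.05 -0.  ]
```

arm_command --pt "0 0 0 0 -0.006 -0.01 1" --pt "0 0 0 0 0 0 0.4" --pt "0 0 0 0 0 0 0.3" --pt "0 0 0 0 0 0 0.2" --pt "0 0 0 0 0 0 0.1" --pt "0 0 0 0 0 0 0" --pt "0 0 0 0 0 0 0" --pt "0 0 0 0 0 0 0" --pt "0 0 0 0 0 0 0" --grip_force 45

```text
clock: 28.5
eef_pos: [545.2, -308.5, 183.7]
ee_rot: [-0.04, 1.57, 0.039]
contact_force: [-1.7, 0.2, 6.3]
width: 38.0
```

```bash
python3 - <<'E'
from h import *
go((485.3,49.1,280))
E
```

```text
pos [ 545.2 -308.5  183.7] jaw dir deg 2.9 down [ 0.001 -0.    -1.   ] w 38.0 F [-1.7  0.2  6.3] t 28.5
shift total [-0.804  3.001 -0.349] turn total [-0. -0.  0.] axes y,z world [-0.05  1.   -0.  ] [1.   0.05 0.  ]
```

arm_command --pt "0 0 0 -0.1 0 0 0" --pt "0 0 0 -0.25 0 0 0" --pt "0 0 0 -0.25 0 0 0" --pt "0 0 0 -0.1 0 0 0" --pt "0 0 0 0 0.1 -0.012 0" --pt "0 0 0 0 0.2 -0.023 0" --pt "0 0 0 0 0.3 -0.035 0" --pt "0 0 0 0 0.3 -0.035 0" --pt "0 0 0 0 0.3 -0.035 0" --pt "0 0 0 0 0.3 -0.035 0" --pt "0 0 0 0 0.3 -0.035 0" --pt "0 0 0 0 0.3 -0.035 0"

```text
clock: 29.7
eef_pos: [501.4, -55.2, 265.4]
ee_rot: [-0.04, 1.573, 0.041]
contact_force: [0.8, 0.4, -3.5]
width: 37.9
```

arm_command --pt "0 0 0 0 0.3 -0.035 0" --pt "0 0 0 0 0.3 -0.035 0" --pt "0 0 0 0 0.2 -0.024 0" --pt "0 0 0 0 0.09 -0.01 0" --pt "0 0 0 0 0 0 0" --pt "0 0 0 0 0 0 0" --pt "0 0 0 0 0 0 0"

```text
clock: 30.4
eef_pos: [485.4, 46.4, 266.9]
ee_rot: [-0.038, 1.571, 0.037]
contact_force: [-0.5, 0.1, -3.3]
width: 38.0
```

```bash
python3 - <<'E'
from h import *
go((485.5,48.3,192.7))
E
```

```text
pos [485.4  46.4 266.9] jaw dir deg 2.7 down [-0.    -0.001 -1.   ] w 38.0 F [-0.5  0.1 -3.3] t 30.4
shift total [0.618 0.016 0.002] turn total [-0. -0. -0.] axes y,z world [-0.05  1.   -0.  ] [ 1.    0.05 -0.  ]
```

arm_command --pt "0 0 0 0.1 0.016 0.002 0" --pt "0 0 0 0.2 0 0 0" --pt "0 0 0 0.17 0 0 0" --pt "0 0 0 0.08 0 0 0" --pt "0 0 0 0.03 0 0 0" --pt "0 0 0 0 0 0 0" --pt "0 0 0 0 0 0 0"

```text
clock: 31.1
eef_pos: [486.1, 49.8, 198.1]
ee_rot: [-0.039, 1.569, 0.039]
contact_force: [-0.9, 0.2, -2.0]
width: 37.9
```

```bash
python3 - <<'E'
from h import *
go((485.5,48.3,192.7))
E
```

```text
pos [486.1  49.8 198.1] jaw dir deg 2.9 down [ 0.001  0.    -1.   ] w 37.9 F [-0.9  0.2 -2. ] t 31.1
shift total [ 0.045 -0.013 -0.005] turn total [-0.  0.  0.] axes y,z world [-0.05  1.    0.  ] [1.   0.05 0.  ]
```

arm_command --pt "0 0 0 0.015 -0.012 -0.005 0" --pt "0 0 0 0.015 0 0 0" --pt "0 0 0 0.01 0 0 0" --pt "0 0 0 0 0 0 0"

```text
clock: 31.5
eef_pos: [485.0, 48.6, 192.7]
ee_rot: [-0.039, 1.57, 0.04]
contact_force: [-0.1, 0.5, -3.6]
width: 37.9
```

arm_command --pt "0 0 0 0.01 0 0 0" --pt "0 0 0 0 0 0 0"

```text
clock: 31.7
eef_pos: [485.5, 48.5, 192.6]
ee_rot: [-0.039, 1.569, 0.04]
contact_force: [-3.4, -0.1, 12.7]
width: 37.8
```

arm_command --pt "0 0 0 -0.004 0 0 0.5" --pt "0 0 0 0 0 0 0.7" --pt "0 0 0 0 0 0 1" --pt "0 0 0 0 0 0 1" --pt "0 0 0 0 0 0 1" --pt "0 0 0 -0.1 0 0 1" --pt "0 0 0 -0.25 0 0 1" --pt "0 0 0 -0.25 0 0 1" --pt "0 0 0 0 0 0 1"

```text
clock: 32.6
eef_pos: [487.2, 48.2, 268.0]
ee_rot: [-0.038, 1.564, 0.04]
contact_force: [0.1, 0.3, -0.3]
width: 85.2
```

```bash
python3 - <<'E'
from h import *
go((435.2,-331.8,260))
E
```

```text
pos [487.2  48.2 268. ] jaw dir deg 2.8 down [ 0.006  0.002 -1.   ] w 85.2 F [ 0.1  0.3 -0.3] t 32.6
shift total [ 0.058 -3.142 -0.59 ] turn total [-0.  0.  0.] axes y,z world [-0.05  1.    0.  ] [1.   0.05 0.01]
```

arm_command --pt "0 0 0 0 -0.14 -0.026 1" --pt "0 0 0 0 -0.3 -0.056 1" --pt "0 0 0 0 -0.3 -0.056 1" --pt "0 0 0 0 -0.3 -0.056 1" --pt "0 0 0 0 -0.3 -0.056 1" --pt "0 0 0 0 -0.3 -0.056 1" --pt "0 0 0 0 -0.3 -0.056 1" --pt "0 0 0 0 -0.3 -0.056 1" --pt "0 0 0 0 -0.3 -0.056 1" --pt "0 0 0 0 -0.3 -0.056 1" --pt "0 0 0 0 -0.2 -0.04 1" --pt "0 0 0 0 -0.1 -0.02 1"

```text
clock: 33.8
eef_pos: [430.6, -334.7, 263.6]
ee_rot: [-0.037, 1.572, 0.035]
contact_force: [-0.4, 0.6, 0.3]
width: 85.2
```

arm_command --pt "0 0 0 0 0 0 1" --pt "0 0 0 0 0 0 1"

```text
clock: 34.0
eef_pos: [432.4, -331.3, 263.5]
ee_rot: [-0.038, 1.571, 0.039]
contact_force: [-0.3, 0.0, 0.0]
width: 85.3
```

```bash
python3 - <<'E'
from h import *
go((435.2,-331.8,134.8))
E
```

```text
pos [ 432.4 -331.3  263.5] jaw dir deg 2.8 down [-0.001  0.001 -1.   ] w 85.3 F [-0.3  0.   0. ] t 34.0
shift total [ 1.072 -0.006  0.024] turn total [-0.  0. -0.] axes y,z world [-0.05  1.    0.  ] [ 1.    0.05 -0.  ]
```

arm_command --pt "0 0 0 0.05 -0.006 0.024 1" --pt "0 0 0 0.22 0 0 1" --pt "0 0 0 0.25 0 0 1" --pt "0 0 0 0.25 0 0 1" --pt "0 0 0 0.17 0 0 1" --pt "0 0 0 0.09 0 0 1" --pt "0 0 0 0.03 0 0 1" --pt "0 0 0 0 0 0 1"

```text
clock: 34.8
eef_pos: [436.4, -331.6, 136.9]
ee_rot: [-0.04, 1.57, 0.04]
contact_force: [0.5, -0.4, -0.3]
width: 85.5
```

arm_command --pt "0 0 0 0 0 0 0.8" --pt "0 0 0 0 0 0 0.7" --pt "0 0 0 0 0 0 0.6" --pt "0 0 0 0 0 0 0.4" --pt "0 0 0 0 0 0 0" --pt "0 0 0 0 0 0 0" --pt "0 0 0 0 0 0 0" --pt "0 0 0 0 0 0 0" --grip_force 45

```text
clock: 35.6
eef_pos: [436.6, -332.8, 138.3]
ee_rot: [-0.04, 1.568, 0.038]
contact_force: [-1.6, 0.1, 9.6]
width: 61.7
```

```bash
python3 - <<'E'
from h import *
go((489.5,-56,210))
E
```

```text
pos [ 436.6 -332.8  138.3] jaw dir deg 2.9 down [ 0.002 -0.001 -1.   ] w 61.7 F [-1.6  0.1  9.6] t 35.6
shift total [-0.599  2.281  0.557] turn total [-0. -0.  0.] axes y,z world [-0.05  1.   -0.  ] [1.   0.05 0.  ]
```

arm_command --pt "0 0 0 -0.08 0 0 0" --pt "0 0 0 -0.2 0 0 0" --pt "0 0 0 -0.2 0 0 0" --pt "0 0 0 -0.1 0.05 0.012 0" --pt "0 0 0 0 0.2 0.049 0" --pt "0 0 0 0 0.3 0.073 0" --pt "0 0 0 0 0.35 0.086 0" --pt "0 0 0 0 0.35 0.086 0" --pt "0 0 0 0 0.35 0.086 0" --pt "0 0 0 0 0.35 0.086 0" --pt "0 0 0 0 0.2 0.049 0" --pt "0 0 0 0 0.09 0.022 0"

```text
clock: 36.8
eef_pos: [488.5, -56.4, 206.1]
ee_rot: [-0.042, 1.571, 0.044]
contact_force: [0.4, -0.2, -3.3]
width: 61.7
```

arm_command --pt "0 0 0 0 0 0 0" --pt "0 0 0 0 0 0 0" --pt "0 0 0 0 0 0 0"

```text
clock: 37.1
eef_pos: [488.0, -61.9, 206.5]
ee_rot: [-0.038, 1.57, 0.037]
contact_force: [0.2, -1.1, -2.8]
width: 61.7
```

```bash
python3 - <<'E'
from h import *
go((489.3,-56.5,147.3))
E
```

```text
pos [488.  -61.9 206.5] jaw dir deg 2.7 down [ 0. -0. -1.] w 61.7 F [ 0.2 -1.1 -2.8] t 37.1
shift total [0.494 0.045 0.013] turn total [-0. -0.  0.] axes y,z world [-0.05  1.   -0.  ] [1.   0.05 0.  ]
```

arm_command --pt "0 0 0 0.1 0.045 0.013 0" --pt "0 0 0 0.17 0 0 0" --pt "0 0 0 0.1 0 0 0" --pt "0 0 0 0.05 0 0 0" --pt "0 0 0 0.02 0 0 0" --pt "0 0 0 0 0 0 0" --pt "0 0 0 0 0 0 0"

```text
clock: 37.8
eef_pos: [490.1, -54.8, 154.0]
ee_rot: [-0.039, 1.57, 0.039]
contact_force: [0.6, -0.1, -2.8]
width: 61.6
```

```bash
python3 - <<'E'
from h import *
go((489.3,-56.5,147.3))
E
```

```text
pos [490.1 -54.8 154. ] jaw dir deg 2.9 down [ 0.001  0.    -1.   ] w 61.6 F [ 0.6 -0.1 -2.8] t 37.8
shift total [ 0.056 -0.013 -0.007] turn total [-0. -0.  0.] axes y,z world [-0.05  1.   -0.  ] [1.   0.05 0.  ]
```

arm_command --pt "0 0 0 0.02 -0.013 -0.007 0" --pt "0 0 0 0.02 0 0 0" --pt "0 0 0 0.01 0 0 0" --pt "0 0 0 0 0 0 0"

```text
clock: 38.2
eef_pos: [488.9, -56.3, 147.6]
ee_rot: [-0.039, 1.57, 0.039]
contact_force: [0.3, 0.5, -1.2]
width: 61.6
```

arm_command --pt "0 0 0 0.01 0 0 0" --pt "0 0 0 0 0 0 0"

```text
clock: 38.4
eef_pos: [489.1, -56.6, 147.4]
ee_rot: [-0.039, 1.57, 0.04]
contact_force: [-4.8, 0.4, 16.5]
width: 61.9
```

arm_command --pt "0 0 0 -0.006 0 0 0.85" --pt "0 0 0 0 0 0 1" --pt "0 0 0 0 0 0 1" --pt "0 0 0 0 0 0 1" --pt "0 0 0 -0.1 0 0 1" --pt "0 0 0 -0.25 0 0 1" --pt "0 0 0 -0.35 0 0 1" --pt "0 0 0 -0.35 0 0 1" --pt "0 0 0 -0.35 0 0 1" --pt "0 0 0 0 -0.3 0 1" --pt "0 0 0 0 -0.2 0 1" --pt "0 0 0 0 0 0 1"

```text
clock: 39.6
eef_pos: [491.5, -119.9, 316.5]
ee_rot: [-0.037, 1.569, 0.035]
contact_force: [-0.2, -0.4, -0.1]
width: 85.1
```

```bash
python3 - <<'E'
from h import *
go((487,-150,300))
np.save("cal9.npy",calibration("wrist"));cv2.imwrite("pics/w9.png",snapshot("wrist"))
a=snapshot("scene");cv2.imwrite("pics/scene9.png",a)
S=cv2.imread("pics/scene0.png")
cv2.imwrite("pics/cmp.png",np.hstack([cv2.resize(x[150:290,220:490][:, :],None,fx=2.9,fy=2.9,interpolation=cv2.INTER_CUBIC) for x in(a,)]))
E
```

```text
pos [ 491.5 -119.9  316.5] jaw dir deg 2.6 down [ 0.002 -0.001 -1.   ] w 85.1 F [-0.2 -0.4 -0.1] t 39.6
shift total [ 0.137 -0.248 -0.049] turn total [-0. -0.  0.] axes y,z world [-0.05  1.   -0.  ] [1.   0.05 0.  ]
```

View pics/w9.png

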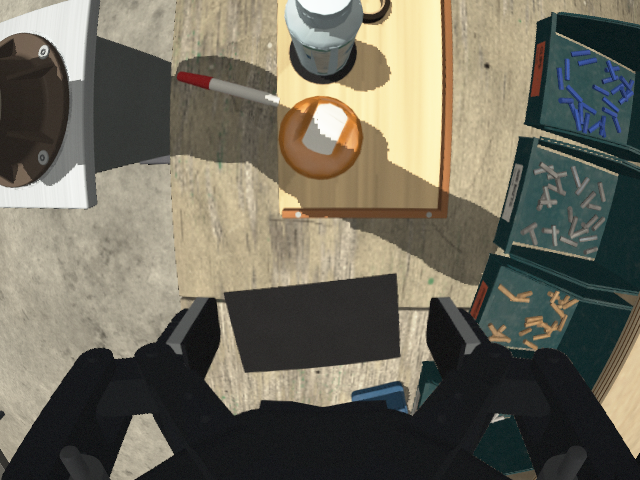

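View pics/cmp.png

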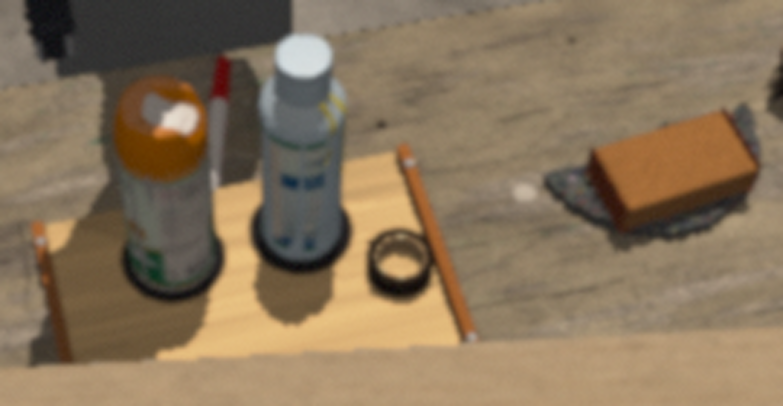

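Both containers stand upright on their marks, with the can base at about (173,265) and the bottle base at about (302,240) in the crop. The tape at (400,265) hasn't moved, and the block lies on the blank. I make one numeric comparison with the start picture, then hand in.

```bash
python3 - <<'E'
from h import *
a,b=cv2.imread("pics/scene0.png"),cv2.imread("pics/scene9.png");ok=True
for n,(x0,y0,x1,y1) in dict(bottle=(308,160,345,215),can=(258,200,300,256),tape=(346,226,371,254)).items():
    r=cv2.matchTemplate(b[y0-10:y1+10,x0-10:x1+10],a[y0:y1,x0:x1],cv2.TM_CCOEFF_NORMED);_,v,_,p=cv2.minMaxLoc(r);print(n,v,p[0]-10,p[1]-10);ok&=max(abs(p[0]-10),abs(p[1]-10))<=2
if ok: print(hand_in())
E
```

```text
bottle 0.8837711811065674 0 0
can 0.7027479410171509 0 0
tape 0.999402642250061 0 0
the job is handed in; nothing more can be done
None
```

The job is done and handed in, after about 40 s of robot time. I moved the bottle and then the can onto the dark mat. I then laid the sanding block flat on the half-disc blank and stood the bottle and the can back on their marks, all released.

**Last checks:**
- **Block:** after release, its measured centre is (497.3, 337.7) mm, against the blank's estimated middle of about (496.5, 337). Its yaw measured about 9–10°, against about 10.5° for the blank.
- **Bottle, can and tape:** matching the final scene picture against the first one shows 0 pixels of shift for all three. The match scores are 0.88 for the bottle, 0.70 for the can (its lighting and label view changed) and 0.999 for the tape. The bottle and can stand upright, and the tape was not touched.
- **Forces:** the highest wrist force in the readings, which come at the end of each move, was about 18 N, when setting the block down.

No check failed.

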